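# Empty the mill's catch tray into the pinned tote

### The arm

A 6-joint arm with a two-finger parallel gripper is mounted at the origin on a cart in front of the work surface, level with it; the furniture and walls round the work are solid. World frame = base frame: x ahead of the robot, y to its left, z up, the work surface at z = 0. Lengths are in m, angles in rad, forces in N, time in s.
With the tool pointing down it reaches from about 0.375 to 0.9 m from the base axis. Payload 3.1 kg.
Tool frame: the origin (TCP) lies midway between the tips of the shut fingers; the grasp point (between the pads) lies 19 mm behind it; z points along the fingers, y is the line along which they close (so a half turn about z gives the same grasp; the last joint's range is limited). The gripper opens to 87 mm and grips with 3 to 60 N. Pads are 19 mm wide; open, the fingers measure 117 mm over their backs; the gripper's body (75 mm by 190 mm) begins 51 mm behind the grasp point.
Start: joints at [-1.456, 0.527, 1.433, -0, 1.181, -0.178], TCP at [0.18, -0.598, 0.223] pointing down, gripper open.
Joint ranges: [-3.08, 3.08], [-0.75, 2.2], [0.22, 2.44], [-1.43, 4.57], [0, 2.65], [-2.85, 2.85]. Speed limits (rad/s): [2.79, 2.79, 3.14, 3.14, 3.14, 3.14].

### API

Orientations are given as a unit quaternion [x, y, z, w].
In Python, from rig import status, imaging, order gives the robot as it stands.
- The arm moves only by the tool arm_command, never from a script. Its argument "deltas" is one flat list of numbers, 5 for each row, row after row: the opening, from -1 (shut) to 1 (fully open), so that 0 is half open, then the shift along the tool's x, y, z in m, then the turn about the tool's z in rad. In form: [gripper, tx, ty, tz, roll, gripper, tx, ty, tz, roll, ...]. A call has 1 to 12 rows; each row shifts and turns the commanded pose from where the row before left it, along the tool's axes as they then stand; what a row does not reach is not made up. A row lasts 1/8 s, in which the tool goes at most 62.5 mm and 10.7 degrees, less where a joint would pass 70% of its speed; a pose out of reach is approached as far as the arm can. A call with a gripper value outside its range is refused whole. The fingers move at their own pace and stop on an object; "newtons" is the grip in N (left out, the last holds). Time passes only in rows, so rows that do not move let the fingers close. It gives the time, the measured TCP pose, the force, the opening and the grip force at its end, in the units of the state.
- status.get_obs(): the state, without advancing time (a new reading comes with each control period).
- imaging.camera(name): name is "scene" or "side" or "wrist"; returns (picture, depth): 384x512x3 uint8, red, green, blue; 384x512 float32, m along the optical axis (not along the pixel's ray), 0 where there is no reading.
- imaging.camera_params(name): a dict with "intrinsics" (3x3 intrinsics, pixels), "k1" (the pictures are not rectified: a ray, as slopes to the right and down, at radius r is drawn at 1 + k1 r^2 times it, then the intrinsics apply), "camera_from_world" (4x4, takes a point from world to camera coordinates). Camera axes: x right, y up, looking along -z (the intrinsics and any distortion apply to the point x, -y, -z); pixel columns grow to the right and rows downward; lengths in m; the calibration is good to about 2 mm. A picture is of the moment at which its call begins: read the wrist's pose just before it. camera_params takes no time and is no camera call; for the wrist camera it gives the pose at the moment of the call.
- order.hand_in(): hands the job in; it is judged then, once.
The state is a dict: "time": time; "q": joint angles; "joint_velocities": joint speeds; "joint_torque": joint torques, N m; "position": TCP position; "tool_rot": TCP orientation; "ft_force": force on the tool from outside, world axes, zero at the start; "moment": the same for the moment, N m; "grip_width": finger opening in m; "grip_force": force on a finger pad.
Only numpy, scipy, OpenCV 4.12 (cv2) and the standard library are available. Lean on these libraries where they do the work, as an engineer would, in place of code of your own. Each camera call takes 0.05 s, during which the arm holds its last target. There are 200 camera calls.

### The job

Collect the two finished brackets from the mill's sloping catch tray and load them into the orange tote, one on each dark pin rail. Each bracket goes rib up, flat down on its rail with its two holes over the rail's two brass pins; the rails are not always clamped at the same spot along the tote, so feel for the pins by sliding the plate along until it drops over them. Let go of both and leave the glue bottle, the marker and the tip cleaner where they are.

Things in the scene. Friction and masses are not known exactly. Their poses are not given: they have to be found in the camera images.
- catch_tray: fixed green sheet-metal tray in front of the grey mill, 190 x 240 mm, sloping down to the robot at 0.35 rad; the brackets lie flat on it. Origin: middle of its floor's upper face; x runs up the slope to the mill, z is the floor's normal. Lip at the low end 14.5 mm, side walls 17.5 mm above the floor; the mill's front, 250 mm high, stands 92 mm (level) behind the origin
- bracket_a: cast aluminium bracket, in the tray's left (+y side) half at the start: base plate 130 (x) x 56 (y) x 8 mm with a 14 mm round hole at x = +50 and -50 mm; on it in the middle an upright rib 62 mm long (x), 14 mm thick (y), its top 42 mm above the underside: pinch it there. 0.15 to 0.3 kg. Origin: centre of its underside, z up the rib. Both are alike; a half turn about z changes nothing
- bracket_b: cast aluminium bracket, in the tray's right (-y side) half at the start: base plate 130 (x) x 56 (y) x 8 mm with a 14 mm round hole at x = +50 and -50 mm; on it in the middle an upright rib 62 mm long (x), 14 mm thick (y), its top 42 mm above the underside: pinch it there. 0.15 to 0.3 kg. Origin: centre of its underside, z up the rib. Both are alike; a half turn about z changes nothing
- tote: orange open tote, fixed to the worktop, outside 214 (x) x 254 (y) mm over the rim, inside 200 x 234 mm, on 12 mm feet, rim 54 mm and inner floor 17 mm above the worktop. Origin: under its centre at worktop level, z up. Two pin rails lie along its x on its floor
- row_l (a point): nominal middle of the left (tote +y) pin rail, on the tote's floor, axes as the tote's. The rail lies along x: dark steel, 150 x 36 x 3 mm, with two fixed brass pins 100 mm apart, 8 mm thick, bullet-nosed, tops 13 mm above the floor. It is clamped up to 10 mm off this point either way along x (each rail differs, not measured), true in y. Bracket underside: 3 mm above the floor when seated, 13 mm when riding on the pins
- row_r (a point): nominal middle of the right (tote -y) pin rail, on the tote's floor, axes as the tote's. The rail lies along x: dark steel, 150 x 36 x 3 mm, with two fixed brass pins 100 mm apart, 8 mm thick, bullet-nosed, tops 13 mm above the floor. It is clamped up to 10 mm off this point either way along x (each rail differs, not measured), true in y. Bracket underside: 3 mm above the floor when seated, 13 mm when riding on the pins
- glue_bottle: small white glue bottle with a blue cap, 29 mm diameter, 92 mm high, bystander; origin under its middle
- marker_green: green marker pen lying on the worktop, 13 x 121 x 14 mm, bystander; origin under its middle, y along it
- tip_cleaner: black cup with brass wool, 65 mm diameter, 43 mm high, bystander; origin under its middle

How it is judged:
By the outcome, as a careful person would: the job done as asked, in the order asked, and still so for the second after the job is handed in, with the robot touching nothing.
It also fails if it takes over 64 s, if anything falls off the work surface, if the arm or the gripper's body presses on something with over 40 N, if the wrist force passes 120 N, or if a joint passes its speed limit or range.

## Working session

There is one attempt and no reset: what is moved stays moved. The work goes in short steps, Python scripts to look and compute and a tool call to move; the robot and the scene stay as the last step left them, time stands still between calls to the robot, and variables do not carry over. Pictures are saved under pics/ and viewed, at most 10 in all, crops included, and the job is handed in when it is done.

Besides the shell and the picture viewer there is one more tool, called after ">>>" as name(argument=value, ...) on one line, values as JSON. arm_command: Moves the arm, as the interface text tells. Its arguments: {"type":"object","properties":{"deltas":{"type":"array"},"newtons":{"type":"number"}},"required":["deltas"]}

```bash
mkdir -p pics; ls
cat > h.py <<'E'
import numpy as np, cv2
from rig import status, imaging, order
from scipy.spatial.transform import Rotation as R
def grab(n):
    p=imaging.camera_params(n); im,d=imaging.camera(n); return im,d,p
def ray(p,uv):
    K=np.array(p["intrinsics"]);T=np.array(p["camera_from_world"])
    uv=np.atleast_2d(np.asarray(uv,float)); k=p["k1"]
    s=cv2.undistortPoints(uv[:,None,:],K,np.array([k,0,0,0.]))[:,0]
    dc=np.c_[s[:,0],-s[:,1],-np.ones(len(s))]
    return -T[:3,:3].T@T[:3,3], dc@T[:3,:3]
def plane(p,uv,z):
    o,d=ray(p,uv); return o+d*((z-o[2])/d[:,2])[:,None]
def cloud(p,d):
    v,u=np.mgrid[0:d.shape[0],0:d.shape[1]]
    o,r=ray(p,np.c_[u.ravel(),v.ravel()]); P=o+r*d.ravel()[:,None]; P[d.ravel()==0]=np.nan
    return P.reshape(d.shape+(3,))
E
python3 - <<'E'
from h import *
for n in("scene","side"):
    im,d,p=grab(n); cv2.imwrite(f"pics/{n}0.png",im[:,:,::-1]); np.savez(f"pics/{n}0.npz",im=im,d=d)
    T=p["camera_from_world"];T=np.array(T);print(n,-T[:3,:3].T@T[:3,3],p["k1"],(d>0).mean())
print(status.get_obs())
E
```

```text
pics
scene [-0.20517894  0.72971549  1.36873312] -0.14385266961477955 0.9959004720052084
side [ 0.61614041 -1.25812436  0.67469852] -0.040356178500669145 0.9958394368489584
{'time': 0.1, 'q': array([-1.45652034e+00,  5.28388249e-01,  1.43377723e+00, -6.75706136e-05,
        1.18143273e+00, -1.78487458e-01]), 'joint_velocities': array([ 0.00018276, -0.00165127, -0.00283279,  0.00014749, -0.0001364 ,
        0.00055878]), 'joint_torque': array([-2.20336033e-04, -4.40985739e+01, -1.77150089e+01,  6.34259032e-02,
        5.33749640e-02, -4.86072213e-05]), 'position': array([ 0.1803134 , -0.5977195 ,  0.22165929]), 'tool_rot': array([ 9.89302940e-01,  1.45872161e-01,  9.61852399e-07, -1.00326371e-03]), 'ft_force': array([-0.68946031,  0.60055215, -0.11211749]), 'moment': array([ 0.04681115,  0.04322751, -0.01698792]), 'grip_force': 0.0, 'grip_width': 0.08701012042807639}
```

View pics/scene0.png

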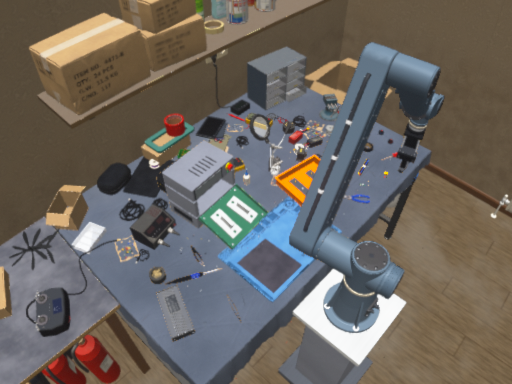

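View pics/side0.png

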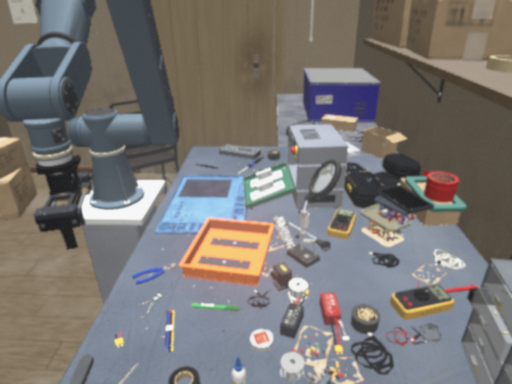

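The scene view shows the green tray with two pale brackets at about (235,215) and the orange tote partly hidden at (300,180). The side view shows the whole tote, with two dark rails, around (228,250), and the tray at (270,185). Next I'll measure both.

```bash
cat > m.py <<'E'
from h import *
for n in("scene","side"):
    p=imaging.camera_params(n); z=np.load(f"pics/{n}0.npz"); im,d=z["im"],z["d"]; P=cloud(p,d)
    hsv=cv2.cvtColor(im,cv2.COLOR_RGB2HSV)
    reg=(P[...,0]>.25)&(P[...,0]<.95)&(abs(P[...,1])<.75)
    g=cv2.inRange(hsv,(50,90,30),(90,255,160))>0; g&=reg
    c,l,s,_=cv2.connectedComponentsWithStats(g.astype(np.uint8)); k=1+np.argmax(s[1:,4]); g=l==k
    Q=P[g]; Q=Q[np.isfinite(Q).all(1)]
    print(n,"tray",s[k],Q.min(0).round(3),Q.max(0).round(3))
    # floor plane: robust fit
    A=Q
    for i in range(8):
        c0=np.median(A,0) if i==0 else A.mean(0); nrm=np.linalg.svd(A-c0,full_matrices=0)[2][2]; nrm*=np.sign(nrm[2]); A=Q[abs((Q-c0)@nrm)<max(.004,.012-.002*i)]
    print(" normal",nrm.round(3),"tilt",np.arccos(nrm[2]).round(3),"az",np.arctan2(-nrm[1],-nrm[0]).round(3),"c",c0.round(3))
    up=np.array([-nrm[0],-nrm[1],0]);up/=np.linalg.norm(up);up=up-nrm*(up@nrm);up/=np.linalg.norm(up);lf=np.cross(nrm,up)
    h=(P-c0)@nrm; hull=np.zeros(g.shape,np.uint8); cv2.fillConvexPoly(hull,cv2.convexHull(np.argwhere(g)[:,::-1].astype(np.int32)),1)
    pale=(hsv[...,1]<90)&(hull>0)&(h>.003)&(h<.06)
    c,l,s,_=cv2.connectedComponentsWithStats(pale.astype(np.uint8),connectivity=4)
    for k in range(1,c):
        if s[k,4]<60: continue
        m=l==k; pl=m&(h<.014); rb=m&(h>.025)
        (cx,cy),wh,a=cv2.minAreaRect(np.c_[(P[m]-c0)@up,(P[m]-c0)@lf].astype(np.float32))
        r=P[rb]; e=np.linalg.eigh(np.cov((r-r.mean(0)).T))[1][:,2] if len(r)>5 else None
        print(" br",s[k],"world",P[m].mean(0).round(3),"ctr",(c0+cx*up+cy*lf).round(3),np.round(wh,3),round(a,1),"rib",r.mean(0).round(3) if len(r) else None,e,len(r))
    o=(cv2.inRange(hsv,(5,150,100),(18,255,255))>0)&reg
    c,l,s,_=cv2.connectedComponentsWithStats(o.astype(np.uint8)); k=1+np.argmax(s[1:,4]); o=l==k
    rim=o&(abs(P[...,2]-.054)<.006); Q=P[rim]
    r=cv2.minAreaRect(Q[:,:2].astype(np.float32)); print(" tote",s[k],r,Q.shape)
    hull=np.zeros(o.shape,np.uint8); cv2.fillConvexPoly(hull,cv2.convexHull(np.argwhere(o)[:,::-1].astype(np.int32)),1)
    dk=((hsv[...,2]<110)&(hull>0)&~o&(abs(P[...,2]-.02)<.008)).astype(np.uint8)
    c,l,s,_=cv2.connectedComponentsWithStats(dk)
    for k in range(1,c):
        if s[k,4]<40: continue
        Q=P[l==k]; print(" rail",s[k],cv2.minAreaRect(Q[:,:2].astype(np.float32)),np.median(Q[:,2]))
E
python3 m.py
```

```text
scene tray [ 199  185   69   64 1247] [ 0.494 -0.109  0.009] [0.701 0.144 0.092]
 normal [-0.341 -0.029  0.94 ] tilt 0.349 az 0.086 c [0.604 0.013 0.049]
 br [227 197  31  26 349] world [ 0.592 -0.027  0.06 ] ctr [ 0.6   -0.033  0.046] [0.134 0.067] 8.6 rib [ 0.583 -0.03   0.081] [-0.89402091 -0.19729296 -0.40224631] 71
 br [210 209  31  30 371] world [0.586 0.073 0.06 ] ctr [0.591 0.067 0.046] [0.133 0.066] 0.4 rib [0.579 0.071 0.083] [-0.92401232 -0.05234858 -0.37876227] 71
 tote [275 155  45  51 431] ((0.5643404722213745, -0.3524808883666992), (0.1587170958518982, 0.31714504957199097), 22.788589477539062) (132, 3)
side tray [225 307  13   2  19] [ 0.503 -0.594  0.011] [ 0.532 -0.588  0.015]
 normal [-0.015  0.283  0.959] tilt 0.287 az -1.519 c [ 0.518 -0.591  0.012]
 tote [183 266  77  18 562] ((0.4814508259296417, -0.5006779432296753), (0.009721552953124046, 0.2049640715122223), 82.54401397705078) (86, 3)
```

```bash
cat > t.py <<'E'
from h import *
n="side"; p=imaging.camera_params(n); z=np.load(f"pics/{n}0.npz"); im,d=z["im"],z["d"]; P=cloud(p,d)
hsv=cv2.cvtColor(im,cv2.COLOR_RGB2HSV); print(hsv[250,200],hsv[225,250],hsv[185,252],hsv[242,235],hsv[250,240])
o=cv2.inRange(hsv,(3,130,80),(22,255,255)); o[:215]=0;o[290:]=0;o[:,:175]=0;o[:,282:]=0
rim=(o>0)&(abs(P[...,2]-.054)<.005); Q=P[rim][:,:2].astype(np.float32)
r=cv2.minAreaRect(Q); print("tote",r,len(Q)); 
hull=np.zeros(o.shape,np.uint8); cv2.fillConvexPoly(hull,cv2.convexHull(np.argwhere(o>0)[:,::-1].astype(np.int32)),1)
dk=((hsv[...,2]<110)&(hull>0)&(o==0)).astype(np.uint8)
c,l,s,_=cv2.connectedComponentsWithStats(dk)
for k in range(1,c):
    if s[k,4]<40: continue
    uv=np.argwhere(l==k)[:,::-1]; Q=plane(p,uv,.020); print("rail",s[k],cv2.minAreaRect(Q[:,:2].astype(np.float32)),np.nanmedian(P[l==k][:,2]))
E
python3 t.py
```

```text
[ 19 131 247] [  8 141 185] [ 90   1 245] [156  12 212] [ 20 132 247]
tote ((0.49525585770606995, -0.37950366735458374), (0.25144463777542114, 0.21588841080665588), 81.31505584716797) 660
```

>>> arm_command(deltas=[1,0,0,-0.06,0,1,0,0,-0.06,0])

```text
time: 0.35
position: [0.1803, -0.5977, 0.3424]
tool_rot: [0.989, 0.146, 0.0, -0.002]
ft_force: [0.5, -2.0, 0.8]
grip_width: 0.087
grip_force: 0.0
```

>>> arm_command(deltas=[1,0.0435,-0.0143,0,0,1,0.0435,-0.0143,0,0,1,0.0435,-0.0143,0,0,1,0.0435,-0.0143,0,0,1,0.0435,-0.0143,0,0,1,0.0435,-0.0143,0,0,1,0.0435,-0.0143,0,0,1,0.0435,-0.0143,0,0,1,0,0,0,0.148,1,0,0,0,0.148,1,0,0,0,0.148,1,0,0,0,0])

```text
time: 1.85
position: [0.4804, -0.3881, 0.342]
tool_rot: [0.997, -0.075, -0.0, -0.0]
ft_force: [0.2, -0.4, 0.3]
grip_width: 0.0869
grip_force: 0.0
```

Run:
```python
from h import *
s=status.get_obs(); print(s["position"],s["tool_rot"])
im,d,p=grab("wrist"); cv2.imwrite("pics/w1.png",im[:,:,::-1]); np.savez("pics/w1.npz",im=im,d=d,K=p["intrinsics"],k1=p["k1"],T=p["camera_from_world"])
T=np.array(p["camera_from_world"]); print(-T[:3,:3].T@T[:3,3], T[2,:3], plane(p,[[256,192],[0,0],[511,383]],.02).round(3))
```

```text
[ 0.48044356 -0.38808808  0.34198356] [ 9.97214978e-01 -7.45783033e-02 -4.20892069e-04 -4.32764253e-04]
[ 0.55202413 -0.39864013  0.50418397] [ 0.2623044  -0.04073651  0.96412496] [[ 0.418 -0.383  0.02 ]
 [ 0.711 -0.104  0.02 ]
 [ 0.026 -0.758  0.02 ]]
```

View pics/w1.png

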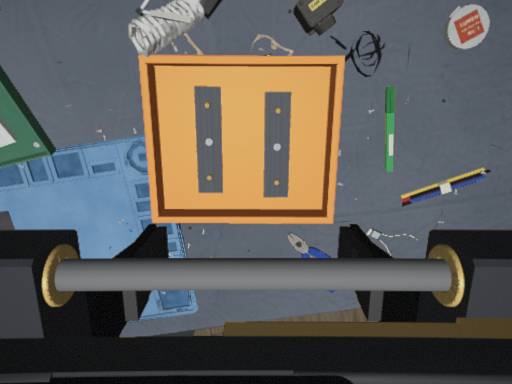

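The wrist view shows the whole tote, with brass pins at about (207,105) and (209,178) on the left rail and (278,111) and (277,183) on the right.

Run:
```python
from h import *
z=np.load("pics/w1.npz"); im=z["im"]; p=dict(intrinsics=z["K"],k1=float(z["k1"]),camera_from_world=z["T"])
hsv=cv2.cvtColor(im,cv2.COLOR_RGB2HSV)
o=cv2.inRange(hsv,(5,130,90),(25,255,255)); o[:,:130]=0;o[:,355:]=0;o[235:]=0;o[:50]=0
cs=max(cv2.findContours(o,cv2.RETR_EXTERNAL,cv2.CHAIN_APPROX_NONE)[0],key=cv2.contourArea)[:,0]
print("rim",cv2.minAreaRect(plane(p,cs,.054)[:,:2].astype(np.float32)))
for x0,x1 in((190,228),(258,297)):
    for y0,y1 in((88,125),(165,195)):
        s=hsv[y0:y1,x0:x1]; m=cv2.inRange(s,(10,80,90),(30,255,255)); 
        dk=cv2.erode(cv2.morphologyEx((s[...,2]<110).astype(np.uint8),cv2.MORPH_CLOSE,np.ones((9,9))),np.ones((5,5))); m=m&(dk*255)
        v,u=np.nonzero(m); c=[u.mean()+x0,v.mean()+y0]; print("pin",np.round(c,1),len(u),plane(p,[c],.028)[0].round(4))
    rail=(hsv[...,2]<110).astype(np.uint8); r=np.zeros_like(rail); r[80:202,x0:x1]=rail[80:202,x0:x1]
    q=max(cv2.findContours(r,0,1)[0],key=cv2.contourArea)[:,0]; print("rail",cv2.minAreaRect(plane(p,q,.02)[:,:2].astype(np.float32)))
```

```text
rim ((0.49472659826278687, -0.3749345541000366), (0.25298401713371277, 0.2191840559244156), 81.13733673095703)
pin [206.8 105. ] 29 [ 0.5509 -0.3354  0.028 ]
pin [210.1 187.4] 83 [ 0.4373 -0.3188  0.028 ]
rail ((0.5019513964653015, -0.32771652936935425), (0.034011226147413254, 0.14590708911418915), 81.16334533691406)
pin [277.6 110.4] 30 [ 0.5298 -0.4289  0.028 ]
pin [276.  181.5] 26 [ 0.4318 -0.4138  0.028 ]
rail ((0.48010361194610596, -0.421446293592453), (0.03368672356009483, 0.14574189484119415), 81.21368408203125)
```

>>> arm_command(deltas=[1,0.01,-0.06,0,0,1,0,-0.06,0,-0.1,1,0,-0.06,0,-0.1,1,0,-0.06,0,-0.08,1,0,-0.06,0,0,1,0,-0.06,0,0,1,0,-0.06,0,0,1,0,0,0,0])

```text
time: 2.9
position: [0.4841, 0.0308, 0.3427]
tool_rot: [0.998, 0.069, -0.0, -0.001]
ft_force: [0.1, 0.0, 0.1]
grip_width: 0.087
grip_force: 0.0
```

Run:
```python
from h import *
s=status.get_obs(); print(s["position"],s["tool_rot"])
im,d,p=grab("wrist"); cv2.imwrite("pics/w2.png",im[:,:,::-1]); np.savez("pics/w2.npz",im=im,d=d,K=p["intrinsics"],k1=p["k1"],T=p["camera_from_world"])
```

```text
[0.48414294 0.03081354 0.34268045] [ 9.97645265e-01  6.85824431e-02 -2.71704250e-04 -5.46799747e-04]
```

View pics/w2.png

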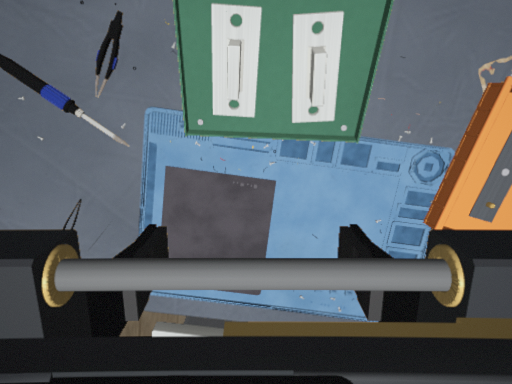

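The wrist view shows both brackets. Holes are at about (236,20) and (233,104) on the left plate (A), and (318,27) and (313,110) on the right (B), with the ribs between them.

Run:
```python
from h import *
z=np.load("pics/w2.npz"); im=z["im"]; p=dict(intrinsics=z["K"],k1=float(z["k1"]),camera_from_world=z["T"])
P=cloud(p,z["d"]); hsv=cv2.cvtColor(im,cv2.COLOR_RGB2HSV)
g=cv2.inRange(hsv,(60,100,30),(90,255,160))>0; g[133:]=0; g[:,:190]=0;g[:,375:]=0
Q=P[g];Q=Q[np.isfinite(Q).all(1)]
for i in range(6):
    c=np.median(Q,0) if i==0 else Q.mean(0); n=np.linalg.svd(Q-c,full_matrices=0)[2][2]; n*=np.sign(n[2]); Q=Q[abs((Q-c)@n)<.004]
print("floor",n.round(3),np.arccos(n[2]),c.round(3),len(Q))
h=(P-c)@n
for nm,x0,x1 in(("A",200,265),("B",285,350)):
    m=np.zeros(h.shape,bool); m[:125,x0:x1]=True; m&=(hsv[...,1]<70)
    pl=m&(h>.004)&(h<.014); print(nm,"plate h",np.median(h[pl]).round(4), "rib h",np.percentile(h[m],[97]))
    gm=np.zeros(h.shape,np.uint8); w=(cv2.inRange(hsv,(50,80,20),(95,255,200)))[:125,x0:x1]; gm[:125,x0:x1]=w
    o,_=ray(p,[[0,0]]); cc=[]
    for ct in cv2.findContours(gm,cv2.RETR_LIST,cv2.CHAIN_APPROX_NONE)[0]:
        a=cv2.contourArea(ct)
        if 40<a<250:
            M=cv2.moments(ct); uv=[M["m10"]/M["m00"],M["m01"]/M["m00"]]; o,d=ray(p,[uv]); d=d[0]; X=o+d*((c+.006*n-o)@n)/(d@n); print("  hole",np.round(uv,1),a,X.round(4)); cc.append(X)
    r=P[m&(h>.036)]; q=cv2.minAreaRect(r[:,:2].astype(np.float32)); print("  ribtop",r.mean(0).round(4),len(r),q)
    if len(cc)==2:
        e=cc[0]-cc[1]; e*=np.sign(e[0]); L=np.linalg.norm(e); e/=L; print("  span",L,"dir",e.round(3),"yaw",np.arctan2(e[1],e[0]).round(3)); m0=(cc[0]+cc[1])/2-.006*n; print("  origin",m0.round(4),"ribtop pred",(m0+.042*n).round(4),"grasp",(m0+.030*n).round(4))
```

```text
floor [-0.328 -0.019  0.945] 0.3347088287546135 [0.618 0.009 0.055] 251
A plate h 0.0079 rib h [nan]
  hole [235.8  19.8] 70.5 [0.6377 0.0725 0.0694]
  ribtop [0.5796 0.0678 0.0866] 669 ((0.5790510773658752, 0.06786967813968658), (0.059987060725688934, 0.014014231972396374), 3.963221788406372)
B plate h 0.0066 rib h [nan]
  hole [316.9  27.3] 57.5 [ 0.6427 -0.0216  0.0692]
  ribtop [ 0.5869 -0.0312  0.0857] 667 ((0.5856508612632751, -0.032148540019989014), (0.05828816443681717, 0.015232705511152744), 11.064533233642578)
```

Run:
```python
from h import *
z=np.load("pics/scene0.npz"); p=imaging.camera_params("scene"); P=cloud(p,z["d"])
for y0 in(-.1,-.05,0,.05,.1):
    m=(abs(P[...,1]-y0)<.02)&(P[...,2]>.12)&(P[...,2]<.23)&(P[...,0]>.55)&(P[...,0]<1)
    if m.sum(): print(y0,m.sum(),np.percentile(P[m][:,0],[5,25,50,75]).round(3))
z=np.load("pics/w2.npz"); p=dict(intrinsics=z["K"],k1=float(z["k1"]),camera_from_world=z["T"]); P=cloud(p,z["d"])
for u,v in((190,200),(230,200),(300,200),(215,185),(250,185),(330,200)): print((u,v),P[v,u].round(3))
print(status.get_obs()["q"].round(2))
```

```text
-0.1 45 [0.699 0.7   0.701 0.702]
-0.05 58 [0.679 0.686 0.694 0.697]
0 47 [0.685 0.686 0.689 0.69 ]
0.05 53 [0.68  0.682 0.684 0.685]
0.1 56 [0.675 0.678 0.679 0.68 ]
(190, 200) [0.394 0.115 0.01 ]
(230, 200) [0.403 0.055 0.01 ]
(300, 200) [ 0.416 -0.051  0.006]
(215, 185) [0.422 0.08  0.008]
(250, 185) [0.43  0.028 0.009]
(330, 200) [ 0.423 -0.095  0.008]
[-0.17  0.2   1.6  -0.    1.34  1.27]
```

>>> arm_command(deltas=[-0.08,0,0,0,-0.1808,-0.08,0,0,0,-0.1808,-0.08,0,0,0,-0.1808,-0.08,0,0,0,-0.1808,-0.08,0,0,0,-0.1808,-0.08,0,0,0,-0.1808,-0.08,0,0,0,-0.1808,-0.08,0,0,0,-0.1808,-0.08,0,0,0,-0.1808,-0.08,0,0,0,-0.1808,-0.08,0,0,0,-0.1808,-0.08,0,0,0,-0.1808])

```text
time: 4.45
position: [0.4861, 0.0251, 0.3425]
tool_rot: [0.407, 0.913, -0.0, 0.0]
ft_force: [-0.7, -0.3, 0.5]
grip_width: 0.04
grip_force: 0.0
```

>>> arm_command(deltas=[-0.08,0,0,0,-0.1808,-0.08,0,0,0,-0.1808,-0.08,0,0,0,-0.1808,-0.08,0,0,0,-0.1808,-0.08,0,0,0,-0.1808,-0.08,-0.05,0.015,0,0,-0.08,-0.05,0.015,0,0,-0.08,0,0,0.06,0,-0.08,0,0,0.06,0,-0.08,0,0,0.05,0,-0.08,0,0,0.03,0,-0.08,0,0,0,0])

```text
time: 5.95
position: [0.5821, 0.0614, 0.1398]
tool_rot: [-0.03, 1.0, 0.0, -0.003]
ft_force: [0.7, 0.2, -0.1]
grip_width: 0.0398
grip_force: 0.0
```

Run:
```python
from h import *
s=status.get_obs(); print(s["position"].round(4),s["tool_rot"].round(4),s["q"].round(2),s["grip_width"])
im,d,p=grab("wrist"); cv2.imwrite("pics/w3.png",im[:,:,::-1])
```

```text
[0.5821 0.0614 0.1398] [-2.980e-02  9.996e-01  2.000e-04 -3.100e-03] [-0.09  0.58  1.61 -0.    0.96 -1.72] 0.039836279820599535
```

View pics/w3.png

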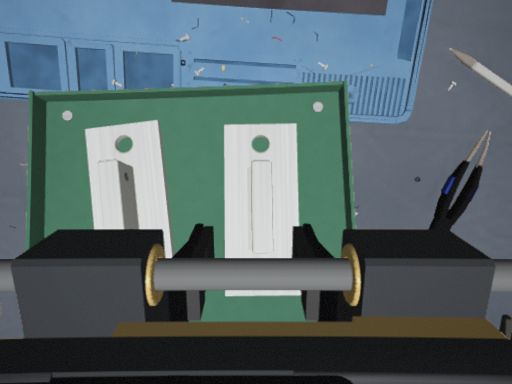

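The rib of A is at (262,205), slightly right of the fingers' middle at about (253,280). That agrees with the measured 6 mm +y correction.

>>> arm_command(deltas=[-0.08,0,0.0066,0,0,-0.08,0,0,0.03,-0.009,-0.08,0,0,0.03,0,-0.08,0,0,0.02,0,-0.08,0,0,0,0,-1,0,0,0,0,-1,0,0,0,0,-1,0,0,0,0,-1,0,0,0,0], newtons=25)

```text
time: 7.12
position: [0.5835, 0.0695, 0.0634]
tool_rot: [-0.035, 0.999, -0.0, 0.0]
ft_force: [0.4, -1.1, 4.7]
grip_width: 0.0138
grip_force: 25.0
```

>>> arm_command(deltas=[-1,0,0,-0.02,0,-1,0,0,-0.04,0,-1,0,0,-0.04,0,-1,0.045,-0.002,0,0,-1,0.045,-0.002,0,0,-1,0.045,-0.002,0,0,-1,0.045,-0.002,0,0,-1,0,0,0,0])

```text
time: 8.12
position: [0.3984, 0.0499, 0.162]
tool_rot: [-0.035, 0.999, 0.001, -0.004]
ft_force: [0.1, -0.7, -1.6]
grip_width: 0.0138
grip_force: 24.9
```

Run:
```python
from h import *
s=status.get_obs(); print(s["position"].round(4),s["ft_force"],s["moment"],s["grip_width"])
im,d,p=grab("side"); cv2.imwrite("pics/s1.png",cv2.resize(im[120:260,140:340],None,fx=4,fy=4,interpolation=2)[:,:,::-1])
```

```text
[0.3984 0.0499 0.162 ] [ 0.06161743 -0.68349657 -1.58477274] [ 0.06847197 -0.15894382  0.03732445] 0.013802344092665553
```

View pics/s1.png

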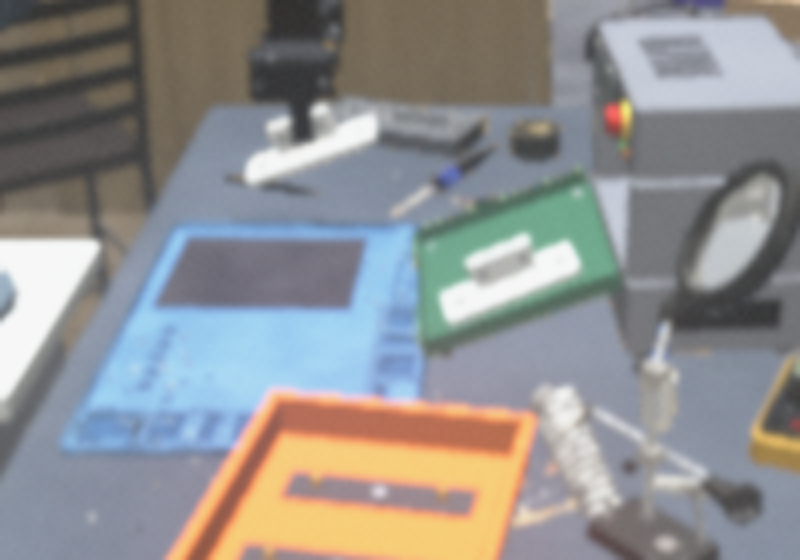

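Bracket A is held near (315,140), still at the tray's slope with its robot-side end low. I'll level it by pressing it on the flat dark mat.

>>> arm_command(deltas=[-1,0,0,0.05,0,-1,0,0,0.05,0,-1,0,0,0.01,0,-1,0,0,0.006,0,-1,0,0,0.006,0,-1,0,0,0.006,0,-1,0,0,0,0])

```text
time: 9.05
position: [0.4082, 0.0486, 0.0362]
tool_rot: [-0.035, 0.999, -0.001, 0.004]
ft_force: [1.1, 0.2, 0.3]
grip_width: 0.0141
grip_force: 25.0
```

>>> arm_command(deltas=[-1,0,0,0.003,0,-1,0,0,0.003,0,-1,0,0,0,0])

```text
time: 9.43
position: [0.4065, 0.0488, 0.0295]
tool_rot: [-0.035, 0.999, -0.001, 0.003]
ft_force: [4.2, -0.9, 4.0]
grip_width: 0.0138
grip_force: 25.0
```

>>> arm_command(deltas=[-1,0,0,0.003,0,-1,0,0,0,0])

```text
time: 9.68
position: [0.4051, 0.049, 0.0259]
tool_rot: [-0.035, 0.999, -0.0, 0.001]
ft_force: [3.6, -0.7, 5.2]
grip_width: 0.014
grip_force: 25.0
```

>>> arm_command(deltas=[-1,0,0,0.003,0,-1,0,0,0,0])

```text
time: 9.93
position: [0.4049, 0.049, 0.024]
tool_rot: [-0.035, 0.999, -0.0, 0.002]
ft_force: [3.2, 0.2, 19.4]
grip_width: 0.0141
grip_force: 25.0
```

>>> arm_command(deltas=[-1,0,0,-0.04,0,-1,0,0,-0.06,0,-1,0,0,-0.03,0,-1,-0.0101,-0.0547,0,0,-1,-0.0101,-0.0547,0,0,-1,-0.0101,-0.0547,0,0,-1,-0.0101,-0.0547,0,0,-1,-0.0101,-0.0547,0,0,-1,-0.0101,-0.0547,0,0,-1,-0.0101,-0.0547,0,0,-1,0,0,0,0.112,-1,0,0,0,0.112])

```text
time: 11.42
position: [0.4984, -0.3261, 0.1501]
tool_rot: [0.08, 0.997, 0.003, -0.004]
ft_force: [0.6, -0.4, -1.0]
grip_width: 0.014
grip_force: 25.0
```

>>> arm_command(deltas=[-1,0,0,0,0])

```text
time: 11.55
position: [0.499, -0.3258, 0.1506]
tool_rot: [0.076, 0.997, 0.002, -0.003]
ft_force: [0.7, 0.2, -1.7]
grip_width: 0.014
grip_force: 25.0
```

Run:
```python
from h import *
s=status.get_obs(); print(s["position"].round(4),s["tool_rot"].round(4),s["ft_force"],s["q"].round(2))
im,d,p=grab("wrist"); cv2.imwrite("pics/w4.png",im[:,:,::-1]); np.savez("pics/w4.npz",im=im,d=d,K=p["intrinsics"],k1=p["k1"],T=p["camera_from_world"])
```

```text
[ 0.499  -0.3258  0.1506] [ 0.0765  0.9971  0.0024 -0.0029] [ 0.66026507  0.21283474 -1.70599145] [-0.77  0.58  1.57 -0.    1.   -2.18]
```

View pics/w4.png

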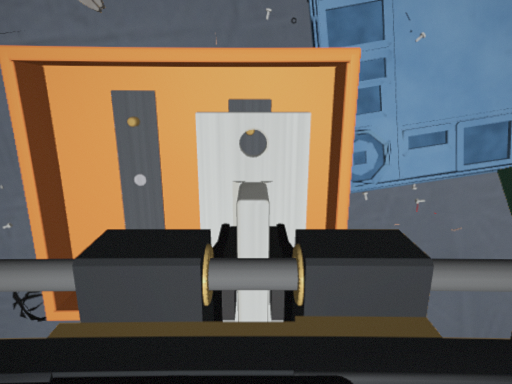

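The wrist view shows bracket A held level, with its near hole at (253,143) and the left rail's pin just visible at (250,132). I'll measure the hole against the pin.

```bash
cat > hole.py <<'E'
import sys
from h import *
f,u0,v0=sys.argv[1],int(sys.argv[2]),int(sys.argv[3]); pz=np.array([float(sys.argv[4]),float(sys.argv[5])])
z=np.load(f); im=z["im"]; p=dict(intrinsics=z["K"],k1=float(z["k1"]),camera_from_world=z["T"])
P=cloud(p,z["d"]); hsv=cv2.cvtColor(im,cv2.COLOR_RGB2HSV)
w=((hsv[...,1]<60)&(hsv[...,2]>140)).astype(np.uint8); n=w[v0-26:v0+27,u0-26:u0+27]
c,l,s,ce=cv2.connectedComponentsWithStats(1-n); k=l[26,26]; uv=ce[k]+[u0-26,v0-26]
ring=w.astype(bool)&(np.hypot(*(np.indices(w.shape)-np.array([uv[1],uv[0]])[:,None,None]))<32)
Q=P[ring]; A=np.c_[Q[:,:2]-Q[:,:2].mean(0),np.ones(len(Q))]
for i in range(3): co=np.linalg.lstsq(A,Q[:,2],rcond=None)[0]; ok=abs(A@co-Q[:,2])<.004; A,Q=A[ok],Q[ok]
print("area",s[k,4],"uv",uv.round(1),"slope",co[:2].round(3),"plate top z",co[2].round(4))
H=plane(p,[uv],co[2])[0]; R2=np.array([[.988,-.153],[.153,.988]])
print("hole",H.round(4),"pin-hole in tote axes",(R2@(pz-H[:2])).round(4))
o=cv2.inRange(hsv,(12,130,60),(32,255,255))>0
E
python3 hole.py pics/w4.npz 253 143 .4523 -.3200
```

```text
** On entry to DLASCL parameter number  4 had an illegal value
 ** On entry to DLASCL parameter number  4 had an illegal valueTraceback (most recent call last):
  File "hole.py", line 10, in <module>
    for i in range(3): co=np.linalg.lstsq(A,Q[:,2],rcond=None)[0]; ok=abs(A@co-Q[:,2])<.004; A,Q=A[ok],Q[ok]
                          ~~~~~~~~~~~~~~~^^^^^^^^^^^^^^^^^^^^^
    x, resids, rank, s = _umath_linalg.lstsq(a, b, rcond,
                         ~~~~~~~~~~~~~~~~~~~^^^^^^^^^^^^^
                                             signature=signature)
                                             ^^^^^^^^^^^^^^^^^^^^
    raise LinAlgError("SVD did not converge in Linear Least Squares")
numpy.linalg.LinAlgError: SVD did not converge in Linear Least Squares
```

```bash
sed -i 's/^Q=P\[ring\]; A/Q=P[ring]; Q=Q[np.isfinite(Q).all(1)]; A/' hole.py; python3 hole.py pics/w4.npz 253 143 .4523 -.3200
```

```text
area 589 uv [252.7 142.9] slope [-0.012  0.009] plate top z 0.1431
hole [ 0.4491 -0.3175  0.1431] pin-hole in tote axes [ 0.0036 -0.0019]
```

>>> arm_command(deltas=[-1,-0.0036,-0.0019,0.02,0,-1,0,0,0.04,0,-1,0,0,0.037,0,-1,0,0,0,0,-1,0,0,0.004,0,-1,0,0,0.004,0,-1,0,0,0,0])

```text
time: 12.48
position: [0.5051, -0.3306, 0.0484]
tool_rot: [0.077, 0.997, -0.0, 0.001]
ft_force: [0.6, -1.0, -1.4]
grip_width: 0.014
grip_force: 25.0
```

>>> arm_command(deltas=[-1,0.0031,0.0019,0,0,-1,0,0,0.003,0,-1,0,0,0.003,0,-1,0,0,0,0])

```text
time: 12.98
position: [0.5017, -0.3278, 0.0412]
tool_rot: [0.077, 0.997, 0.0, -0.0]
ft_force: [0.2, -0.0, -1.9]
grip_width: 0.0137
grip_force: 25.0
```

>>> arm_command(deltas=[-1,0,0,0.003,0,-1,0,0,0.003,0,-1,0,0,0.002,0,-1,0,0,0,0])

```text
time: 13.48
position: [0.5019, -0.328, 0.036]
tool_rot: [0.077, 0.997, -0.0, 0.0]
ft_force: [-3.7, 2.6, 14.5]
grip_width: 0.0138
grip_force: 25.0
```

>>> arm_command(deltas=[-0.08,0,0,-0.001,0,-0.08,0,0,0,0,-0.08,0,0,0,0,-0.08,0,0,-0.03,0,-0.08,0,0,-0.06,0,-0.08,0,0,-0.06,0,-0.08,0,0,0,0])

```text
time: 14.35
position: [0.5048, -0.3305, 0.1898]
tool_rot: [0.077, 0.997, -0.004, 0.005]
ft_force: [0.2, 0.6, 0.4]
grip_width: 0.0403
grip_force: 0.0
```

>>> arm_command(deltas=[-0.08,-0.0068,0.051,0,0,-0.08,-0.0068,0.051,0,0,-0.08,-0.0068,0.051,0,0,-0.08,-0.0068,0.051,0,0,-0.08,-0.0068,0.051,0,0,-0.08,-0.0068,0.051,0,0,-0.08,0,0,0,-0.1735,-0.08,0,0,0,-0.1735,-0.08,0,0,0.05,0,-0.08,0,0,0,0,-0.08,0,0,0,0])

```text
time: 15.72
position: [0.5892, -0.0319, 0.1344]
tool_rot: [-0.096, 0.995, 0.0, -0.0]
ft_force: [0.3, 0.1, 0.3]
grip_width: 0.0401
grip_force: 0.0
```

>>> arm_command(deltas=[-0.08,0,0,0.03,0,-0.08,0,0,0.03,0,-0.08,0,0,0.014,0,-0.08,0,0,0,0,-0.08,0,0,0,0,-1,0,0,0,0,-1,0,0,0,0,-1,0,0,0,0,-1,0,0,0,0], newtons=25)

```text
time: 16.85
position: [0.5892, -0.0322, 0.0611]
tool_rot: [-0.096, 0.995, -0.0, 0.0]
ft_force: [-0.3, -0.7, 2.6]
grip_width: 0.0141
grip_force: 24.7
```

>>> arm_command(deltas=[-1,0,0,-0.02,0,-1,0,0,-0.04,0,-1,0,0,-0.04,0,-1,0.033,0.0229,0,0,-1,0.033,0.0229,0,0,-1,0.033,0.0229,0,0,-1,0.033,0.0229,0,0,-1,0.033,0.0229,0,0,-1,0,0,0.05,0,-1,0,0,0.05,0,-1,0,0,0.01,0,-1,0,0,0,0])

```text
time: 18.35
position: [0.4052, 0.0489, 0.0504]
tool_rot: [-0.096, 0.995, 0.0, -0.001]
ft_force: [0.4, -0.4, -1.8]
grip_width: 0.0137
grip_force: 24.9
```

>>> arm_command(deltas=[-1,0,0,0.006,0,-1,0,0,0.006,0,-1,0,0,0.004,0,-1,0,0,0,0])

```text
time: 18.85
position: [0.4095, 0.0483, 0.036]
tool_rot: [-0.096, 0.995, -0.001, 0.004]
ft_force: [2.2, -0.7, 2.5]
grip_width: 0.0138
grip_force: 25.0
```

>>> arm_command(deltas=[-1,0,0,0.004,0,-1,0,0,0.003,0,-1,0,0,0.003,0,-1,0,0,0,0])

```text
time: 19.35
position: [0.4062, 0.0487, 0.0248]
tool_rot: [-0.096, 0.995, -0.0, 0.001]
ft_force: [4.1, -0.5, 4.0]
grip_width: 0.0136
grip_force: 25.0
```

>>> arm_command(deltas=[-1,0,0,0.002,0,-1,0,0,0,0])

```text
time: 19.6
position: [0.406, 0.0488, 0.0239]
tool_rot: [-0.096, 0.995, -0.0, 0.002]
ft_force: [2.4, -0.1, 20.6]
grip_width: 0.0139
grip_force: 25.0
```

>>> arm_command(deltas=[-1,0,0,-0.04,0,-1,0,0,-0.06,0,-1,0,0,-0.03,0,-1,0.0019,-0.0529,0,0,-1,0.0019,-0.0529,0,0,-1,0.0019,-0.0529,0,0,-1,0.0019,-0.0529,0,0,-1,0.0019,-0.0529,0,0,-1,0.0019,-0.0529,0,0,-1,0.0019,-0.0529,0,0,-1,0.0019,-0.0529,0,0,-1,0.0019,-0.0529,0,0])

```text
time: 21.1
position: [0.4773, -0.4203, 0.15]
tool_rot: [-0.096, 0.995, 0.004, -0.003]
ft_force: [1.1, -0.7, -2.8]
grip_width: 0.0137
grip_force: 25.0
```

>>> arm_command(deltas=[-1,0,0,0,0.173,-1,0,0,0,0.173,-1,0,0,0,0,-1,0,0,0,0,-1,0,0,0,0])

```text
time: 21.72
position: [0.4794, -0.4209, 0.1521]
tool_rot: [0.076, 0.997, 0.001, -0.001]
ft_force: [-0.2, 0.2, -2.4]
grip_width: 0.0141
grip_force: 25.0
```

```bash
python3 - <<'E'
from h import *
s=status.get_obs(); print(s["position"].round(4),s["tool_rot"].round(4),s["ft_force"],s["q"].round(2))
im,d,p=grab("wrist"); cv2.imwrite("pics/w5.png",im[:,:,::-1]); np.savez("pics/w5.npz",im=im,d=d,K=p["intrinsics"],k1=p["k1"],T=p["camera_from_world"])
E
python3 hole.py pics/w5.npz 253 143 .4311 -.4138
```

```text
[ 0.4794 -0.4209  0.1521] [ 7.570e-02  9.971e-01  6.000e-04 -5.000e-04] [-0.22146679  0.19948851 -2.41268492] [-0.9   0.63  1.46 -0.    1.05 -2.31]
area 590 uv [252.7 144.9] slope [-0.008  0.004] plate top z 0.1444
hole [ 0.4306 -0.413   0.1444] pin-hole in tote axes [ 0.0007 -0.0007]
```

View pics/w5.png

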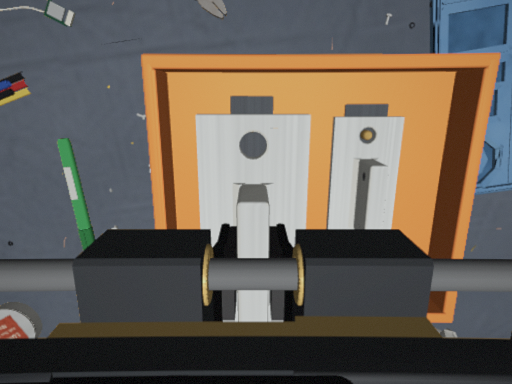

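A is seated, with its pin in the hole at (368,135). B is held level, with its hole at (253,145), within 1 mm of being over the pin.

>>> arm_command(deltas=[-1,-0.0007,-0.0007,0.02,0,-1,0,0,0.04,0,-1,0,0,0.037,0,-1,0,0,0.004,0,-1,0,0,0.003,0,-1,0,0,0,0,-1,0,0,0,0])

```text
time: 22.65
position: [0.481, -0.4232, 0.0501]
tool_rot: [0.076, 0.997, -0.001, 0.001]
ft_force: [1.1, 0.2, -1.1]
grip_width: 0.0132
grip_force: 25.0
```

>>> arm_command(deltas=[-1,0.0012,0.0013,0,0,-1,0,0,0.003,0,-1,0,0,0.003,0,-1,0,0,0.002,0,-1,0,0,0,0])

```text
time: 23.28
position: [0.4792, -0.4208, 0.0401]
tool_rot: [0.077, 0.997, 0.0, -0.0]
ft_force: [-0.1, 0.5, -1.9]
grip_width: 0.014
grip_force: 25.0
```

Below riding height with no contact force, so it is dropping over the pins.

>>> arm_command(deltas=[-1,0,0,0.003,0,-1,0,0,0.002,0,-1,0,0,0.002,0,-1,0,0,0,0])

```text
time: 23.78
position: [0.4794, -0.421, 0.036]
tool_rot: [0.076, 0.997, -0.0, 0.0]
ft_force: [-3.1, 3.3, 10.9]
grip_width: 0.0137
grip_force: 25.0
```

>>> arm_command(deltas=[-0.08,0,0,-0.001,0,-0.08,0,0,0,0,-0.08,0,0,0,0,-0.08,0,0,-0.03,0,-0.08,0,0,-0.06,0,-0.08,0,0,-0.06,0,-0.08,0,0,-0.06,0,-0.08,0,0,0,0,-0.08,0,0,0,0])

```text
time: 24.9
position: [0.4789, -0.4204, 0.2439]
tool_rot: [0.077, 0.997, 0.0, -0.0]
ft_force: [0.2, 0.8, -0.3]
grip_width: 0.0399
grip_force: 0.0
```

Run:
```python
from h import *
im,d,p=grab("side"); im2,d2,p2=grab("wrist")
a=cv2.resize(im[205:300,160:330],(800,447),interpolation=2)
cv2.imwrite("pics/end.png",np.hstack([cv2.resize(a,(400,300)),cv2.resize(im2,(400,300))])[:,:,::-1])
P=cloud(p2,d2); hsv=cv2.cvtColor(im2,cv2.COLOR_RGB2HSV); w=(hsv[...,1]<60)&(hsv[...,2]>140)&(P[...,2]>.015)&(P[...,2]<.04)&(abs(P[...,0]-.49)<.1)
ey=np.array([.153,.988]); 
for c in((.5017,-.3277),(.4805,-.4214)):
    m=w&(abs((P[...,:2]-c)@ey)<.03); q=P[m]; print(len(q),np.percentile(q[:,2],[10,50,90]).round(4))
print(status.get_obs()["position"],status.get_obs()["grip_width"])
```

```text
4391 [0.0272 0.0282 0.0294]
4690 [0.0271 0.0282 0.0294]
[ 0.47843529 -0.41985229  0.2422019 ] 0.039989198400680874
```

View pics/end.png

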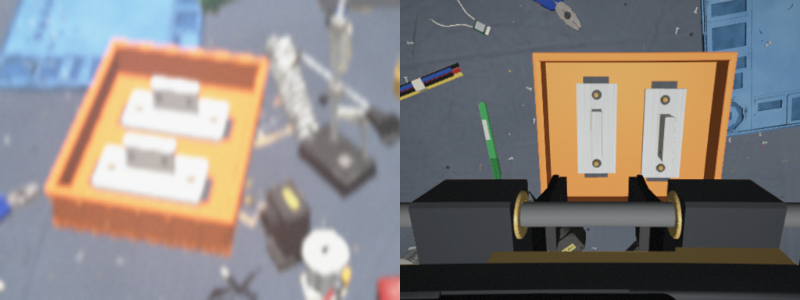

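Both brackets lie flat with plate tops at 28 mm, which is the seated height. Pins show in all four holes, at (597,95), (597,163), (665,100) and (662,170).

```bash
python3 -c "
from rig import order; print(order.hand_in())"
```

```text
the job is handed in; nothing more can be done
None
```

The job is handed in: both brackets are seated flat, rib up, over the pins on their rails and released at about 25 s, and the robot never went near the glue bottle, marker or tip cleaner.

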